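# Stack adaptor and end cap on the docking spigot

## Robot

A 7-joint arm with a two-finger parallel gripper is mounted at the origin on the work surface. World frame = base frame: x ahead of the robot, y to its left, z up, the work surface at z = 0. Lengths are in m, angles in rad, forces in N, time in s.
With the tool pointing down it reaches from about 0.425 to 0.925 m from the base axis. Payload 6.8 kg.
Tool frame: the origin (TCP) lies on the centre line of the jaws, within the pads' length; the fingertips stand 11 mm ahead of it and the grasp point (between the pads) lies 8 mm behind it; z points along the fingers, y is the direction in which the jaws open and shut (so a half turn about z gives the same grasp; the last joint's range is limited). The gripper opens to 85 mm and grips with 20 to 120 N. Pads are 22 mm wide; open, the fingers measure 114 mm over their backs; the gripper's body (76 mm by 85 mm) begins 54 mm behind the grasp point. The pads swing forward as they close: fully open they stand 13 mm farther back than shut.
Start: joints at [1.24, 0.477, 0.022, 1.555, -0.011, 1.109, -0.083], TCP at [0.149, -0.658, 0.242] pointing down, gripper open.
Joint ranges: [-2.96, 2.96], [-0.34, 2.1], [-1.41, 1.46], [0.24, 2.44], [-1.37, 4.51], [0.17, 1.92], [-2.96, 2.96]. Speed limits (rad/s): [2.39, 2.39, 3.14, 3.14, 3.14, 3.14, 3.14].

## Interface

Orientations are given as a rotation vector (axis times angle).
In Python, from bench import r gives the robot as it stands.
- The arm moves only by the tool send_rows, never from a script. Its argument "deltas" is a list of rows, each a list of 7 numbers: the opening, from 0 (shut) to 1 (fully open), then the shift along the tool's x, y, z as a fraction of full scale, then the turn, a rotation vector about the tool's x, y, z as a fraction of full scale. In form: [[hand, x, y, z, ax, ay, az], ...]. A call has 1 to 20 rows; each row is the pose to reach, as a shift and turn from the pose commanded when the call began, along the tool's axes at that moment, turning the shorter way round; what a row does not reach only later rows make up. Full scale, the value 1, is 150 mm for a shift and 180 degrees for a turn. A row lasts 1/12 s, in which the tool goes at most 41.7 mm and 7.16 degrees, less where a joint would pass 70% of its speed; a pose out of reach is approached as far as the arm can. A call with a number of a shift or a turn outside -1 to 1 is refused whole. A call with a gripper value outside its range is refused whole. The fingers move at their own pace and stop on an object; "squeeze" is the grip in N (left out, the last holds). Time passes only in rows, so rows that repeat a pose let the fingers close. It gives the time, the measured TCP pose, the force and the opening at its end, in the units of the state.
- r.get_obs(): the state, without advancing time (a new reading comes with each control period).
- r.grab_frame(name): name is "side" or "top"; returns a dict with "pixels" (420x560x3 uint8, red, green, blue), "camera_matrix" (3x3 intrinsics, pixels), "rvec" (rotation vector, rad) and "tvec" (3), from world to camera coordinates, as OpenCV has them. Camera axes: x right, y down, z forward; pixel columns grow to the right and rows downward; lengths in m; the calibration is good to about 2 mm. A picture is of the moment at which its call begins. There is no depth.
- r.hand_in(): hands the job in, once; it reports no verdict.
The state is a dict: "clock": time; "joints": joint angles; "qvel": joint speeds; "tau": joint torques, N m; "tcp_pos": TCP position; "orientation": TCP orientation; "contact_force": force on the tool from outside, world axes, zero at the start; "moment": the same for the moment, N m; "grip_width": finger opening in m.
Only numpy, scipy, OpenCV 4.12 (cv2) and the standard library are available. Lean on these libraries where they do the work, as an engineer would, in place of code of your own. Each camera call takes 0.05 s, during which the arm holds its last target. There are 200 camera calls.

## Task

On the blue docking station, seat the aluminium adaptor face down on the steel spigot, and then the black end cap face down on top of the adaptor, each fully home, upright and let go. The end cap stands on edge in the grey rack: take it out and first lay it face down, hub up, on the red mat and let go of it there, then take it again by its hub to seat it. Do not drop either part, and leave the multimeter, the screwdriver and the jar where they are.

Things in the scene. Friction and masses are not known exactly. Their poses are not given: they have to be found in the camera images.
- dock_seat (a point): Docking station, fixed: round blue plate, 140 mm across, 12 mm high; on it a round steel seat, 104 mm across, 4 mm high, and in the middle a centring spigot 40 mm across, 9 mm high (top 3 mm bevelled to 34 mm). This point: centre of the seat face at the spigot's foot, 16 mm above the bench; z up. Station, mat and adaptor each start in any of three places in a row.
- mat_top (a point): Red silicone mat, fixed flat on the bench, 140 x 140 mm, 5 mm thick. This point is the centre of its top face; x and y along its edges, z up.
- adaptor_mid (a point): Aluminium adaptor, 0.55 kg, loose on the bench, face down. Up from its face: flange 110 mm across, 18 mm thick; hub 56 mm across from 18 to 56 mm, ending in a flat shoulder; spigot 40 mm across, 9 mm high (top 3 mm bevelled to 34). In the face a recess, 43 mm across, 11 mm deep, fits over the station's spigot. This point: on the axis, 32.5 mm from the face; z runs from face to hub.
- cap_mid (a point): Black plastic end cap, 0.3 kg. From its face: flange 110 mm across, 20 mm thick, then hub 40 mm across, 45 mm long. In the face a recess 43 mm across, 11 mm deep, goes over the adaptor's spigot; the face then rests on the adaptor's shoulder. Starts on edge in the rack, axis level within 4 degrees, hub to the right. This point: on the axis, 32.5 mm from the face; z runs from face to hub end.
- rack_slot (a point): Grey rack, fixed: base 85 x 130 x 10 mm with a 22 mm slot holding the cap's flange on edge between a wall 40 mm high (hub side) and one 75 mm high behind. This point: mid-slot, at the standing cap's axis, 67 mm above the bench; the hub points along -x, y runs along the slot, z up. The cap lifts straight up and out; its rim reaches 122 mm, its hub clears the front wall by 7 mm.
- meter: Orange multimeter lying flat, 150 x 78 x 36 mm; origin at the centre of its underside. A bystander: leave it.
- driver: Screwdriver lying on the bench; a bystander: leave it.
- jar: Closed jar, 64 mm in diameter and 85 mm high; origin at the centre of its underside. A bystander: leave it.
There are look-alikes about, which are no part of the job. What is shaped like the part that bears adaptor_mid but pink or yellow is not meant.

How it is judged:
By the outcome, as a careful person would: the job done as asked, in the order asked, and still so for the second after the job is handed in, with the robot touching nothing.
It also fails if it takes over 69 s, if anything falls off the work surface, if the arm or the gripper's body presses on something with over 40 N, if the wrist force passes 120 N, or if a joint passes its speed limit or range.

## Working session

There is one attempt and no reset: what is moved stays moved. The work goes in short steps, Python scripts to look and compute and a tool call to move; the robot and the scene stay as the last step left them, time stands still between calls to the robot, and variables do not carry over. Pictures are saved under pics/ and viewed, about 8 in all and at most 12, crops included, and the job is handed in when it is done.

Besides the shell and the picture viewer there is one more tool, called after "Request:" by a JSON object that holds its "api" and its "payload", one argument or row to a line. send_rows: Moves the arm, as the interface text tells. Shift numbers are shares of 150 mm and turn numbers shares of 180 degrees, none past 1 either way. Its arguments: {"type":"object","properties":{"deltas":{"type":"array","items":{"type":"array","items":{"type":"number"}}},"squeeze":{"type":"number"}},"required":["deltas"]}

```bash
mkdir -p pics; ls; cat > h.py <<'E'
import numpy as np, cv2
from bench import r
from scipy.spatial.transform import Rotation as R
def grab(n):
    f=r.grab_frame(n); return f
def ray(f,u,v):
    K=np.array(f["camera_matrix"]);Rm=cv2.Rodrigues(np.array(f["rvec"],float))[0];t=np.array(f["tvec"],float).ravel()
    return -Rm.T@t, Rm.T@np.linalg.inv(K)@np.array([u,v,1.])
def onz(f,u,v,z):
    c,d=ray(f,u,v); return c+d*(z-c[2])/d[2]
def proj(f,p):
    return cv2.projectPoints(np.array(p,float).reshape(-1,1,3),np.array(f["rvec"],float),np.array(f["tvec"],float),np.array(f["camera_matrix"],float),None)[0].reshape(-1,2)
def save(f,name,crop=None,s=1):
    im=cv2.cvtColor(np.array(f["pixels"]),cv2.COLOR_RGB2BGR)
    if crop: x0,y0,x1,y1=crop; im=im[y0:y1,x0:x1]
    if s!=1: im=cv2.resize(im,None,fx=s,fy=s,interpolation=cv2.INTER_CUBIC)
    cv2.imwrite("pics/"+name,im)
E
python3 - <<'E'
from h import *
o=r.get_obs();print({k:np.round(v,3) for k,v in o.items()})
for n in("top","side"):
    f=grab(n);save(f,n+"0.png");c,_=ray(f,0,0);print(n,np.round(c,3),np.round(f["camera_matrix"],1).tolist(),np.round(ray(f,280,210)[1],2))
    np.save(n+"0.npy",f,allow_pickle=True)
E
```

```text
pics
{'clock': np.float64(0.0), 'joints': array([ 1.24 ,  0.478,  0.022,  1.556, -0.011,  1.109, -0.083]), 'qvel': array([ 0.   , -0.001, -0.001, -0.   , -0.   , -0.001,  0.002]), 'tau': array([ 0.0000e+00, -5.9645e+01,  1.6080e+00, -2.8119e+01,  1.2000e-02,
        9.0000e-03,  0.0000e+00]), 'tcp_pos': array([ 0.149, -0.658,  0.241]), 'orientation': array([-3.12e+00, -3.49e-01,  1.00e-03]), 'contact_force': array([0.537, 0.854, 0.612]), 'moment': array([0.006, 0.048, 0.012]), 'grip_width': np.float64(0.085)}
top [0.456 0.011 1.251] [[521.1, 0.0, 276.1], [0.0, 521.1, 205.9], [0.0, 0.0, 1.0]] [ 0.09 -0.   -1.  ]
side [0.481 0.838 0.859] [[530.3, 0.0, 281.2], [0.0, 530.3, 200.2], [0.0, 0.0, 1.0]] [ 0.09 -0.73 -0.68]
```

View pics/top0.png

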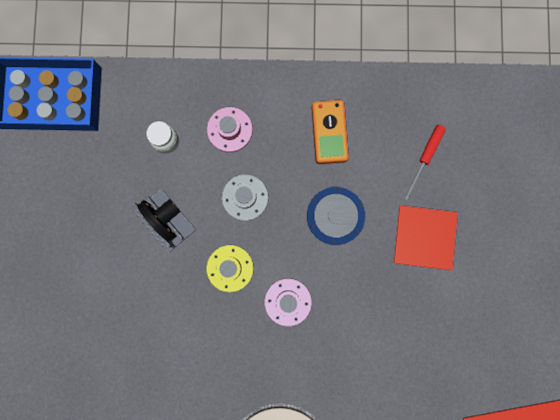

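View pics/side0.png

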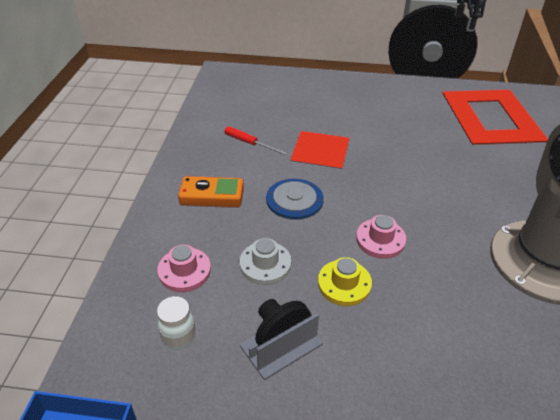

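Top view: silver adaptor (245,197), blue dock (336,216), mat (427,238), rack with cap (165,217), jar (161,136), meter (330,132), driver about (425,160). The side view agrees: adaptor (265,258), dock (295,197), mat (321,150), cap and rack (283,330).

```bash
cat > m1.py <<'E'
from h import *
F={n:np.load(n+"0.npy",allow_pickle=True).item() for n in("top","side")}
hsv={n:cv2.cvtColor(np.array(F[n]["pixels"]),cv2.COLOR_RGB2HSV) for n in F}
def blob(n,lo,hi,roi,close=0):
    m=cv2.inRange(hsv[n],lo,hi);k=np.zeros_like(m);x0,y0,x1,y1=roi;k[y0:y1,x0:x1]=m[y0:y1,x0:x1]
    if close:k=cv2.morphologyEx(k,cv2.MORPH_CLOSE,np.ones((close,close)))
    c=cv2.findContours(k,cv2.RETR_EXTERNAL,cv2.CHAIN_APPROX_NONE)[0]
    return max(c,key=cv2.contourArea)[:,0].astype(np.float32)
def circ(n,c,z):
    h=cv2.convexHull(c)[:,0]; P=np.array([onz(F[n],u,v,z)[:2] for u,v in h]); 
    A=np.c_[2*P,np.ones(len(P))];s=np.linalg.lstsq(A,(P**2).sum(1),rcond=None)[0]
    return s[:2],2*np.sqrt(s[2]+s[:2]@s[:2])
for n,roi,z in(("top",(295,175,375,255),.012),("side",(255,170,335,225),.012)):
    print("dock",n,circ(n,blob(n,(100,100,30),(125,255,255),roi),z))
for n,roi in(("top",(385,195,470,280)),("side",(287,120,355,172))):
    c=blob(n,(0,150,100),(8,255,255),roi);P=np.array([onz(F[n],u,v,.005)[:2] for u,v in c],np.float32)
    print("mat",n,cv2.minAreaRect(P*1000))
# silver: brighter than bench
for n,roi,z in(("top",(215,168,275,226),.018),("side",(232,232,300,285),.018)):
    c=blob(n,(0,0,130),(180,60,255),roi,5);print("adapt",n,circ(n,c,z),cv2.boundingRect(c))
for n,u,v in(("top",244,195),("side",265,245)): print("spigot top",n,onz(F[n],u,v,.063))
for n,roi in(("top",(120,180,200,255)),("side",(235,285,330,375))):
    c=blob(n,(0,0,0),(180,255,45),roi);print("cap",n,cv2.boundingRect(c),cv2.minAreaRect(c))
a=F["top"];save(a,"c1.png",(110,100,310,250),4)
b=F["side"];save(b,"c2.png",(220,230,340,380),4)
im=np.hstack([cv2.imread("pics/c1.png")[300:,40:440],cv2.imread("pics/c2.png")[240:540,:400]]);cv2.imwrite("pics/rack.png",im)
E
python3 m1.py
```

```text
dock top (array([ 0.5635354 , -0.12257392]), np.float64(0.13787392797374673))
dock side (array([ 0.56102397, -0.11768252]), np.float64(0.14172539251317492))
mat top ((516.3616943359375, -337.9517517089844), (138.3944091796875, 138.01602172851562), 84.029052734375)
mat side ((513.6854248046875, -335.6490173339844), (139.7102813720703, 137.8961944580078), 83.9178466796875)
adapt top (array([0.60270369, 0.09540327]), np.float64(0.11096304254810033)) (221, 174, 47, 47)
adapt side (array([0.60128637, 0.08088712]), np.float64(0.15084041312312949)) (234, 232, 66, 50)
spigot top top [0.60154968 0.09334133 0.063     ]
spigot top side [0.60031017 0.09521115 0.063     ]
cap top (137, 200, 43, 47) ((164.3097381591797, 216.85398864746094), (53.809234619140625, 30.949716567993164), 48.8140754699707)
cap side (256, 300, 54, 45) ((276.0404968261719, 315.30352783203125), (34.08107376098633, 60.3997917175293), 60.01836013793945)
```

View pics/rack.png

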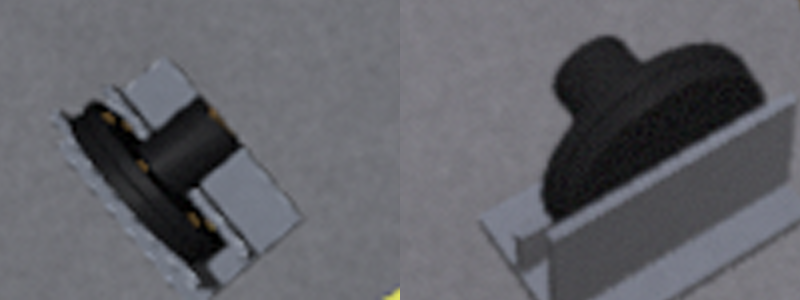

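The crops show the cap on edge, its hub pointing up-right in the top view (to +x, -y), with the tall wall at the lower left. Next I'll get the rack yaw and hub axis from both views.

```bash
python3 - <<'E'
from h import *
F={n:np.load(n+"0.npy",allow_pickle=True).item() for n in("top","side")}
T=lambda x,y:(120+x/4,175+y/4); S=lambda x,y:(220+(x-400)/4,290+y/4)
def seg(nm,f,a,b,z):
    p,q=onz(f,*a,z),onz(f,*b,z);d=q-p;print(nm,np.round(p,3),np.round(q,3),"len",round(np.linalg.norm(d),3),"ang",round(np.degrees(np.arctan2(d[1],d[0])),1),"mid",np.round((p+q)/2,4))
t,s=F["top"],F["side"]
seg("wall top (top)",t,T(55,118),T(200,290),.075)
seg("wall top (side)",s,S(550,230),S(797,95),.075)
seg("base front edge",t,T(165,60),T(300,217),.01)
seg("hub axis top",t,T(160,160),T(223,124),.067)
seg("hub end edge",t,T(205,105),T(240,143),.067)
seg("flange rim top-view extremes",t,T(78,118),T(212,255),.067)
# hub end in side view: silhouette centre
print("hub end side z.067",onz(s,*S(590,75),.067))
E
```

```text
wall top (top) [0.573 0.342 0.075] [0.478 0.256 0.075] len 0.129 ang -137.9 mid [0.5255 0.2992 0.075 ]
wall top (side) [0.576 0.343 0.075] [0.477 0.26  0.075] len 0.129 ang -139.9 mid [0.5264 0.3018 0.075 ]
base front edge [0.616 0.296 0.01 ] [0.523 0.212 0.01 ] len 0.126 ang -137.6 mid [0.5698 0.254  0.01  ]
hub axis top [0.551 0.284 0.067] [0.573 0.248 0.067] len 0.041 ang -58.7 mid [0.5619 0.2659 0.067 ]
hub end edge [0.583 0.259 0.067] [0.562 0.238 0.067] len 0.03 ang -135.7 mid [0.5726 0.2487 0.067 ]
flange rim top-view extremes [0.574 0.331 0.067] [0.498 0.252 0.067] len 0.111 ang -133.8 mid [0.536  0.2915 0.067 ]
hub end side z.067 [0.57150164 0.25594699 0.067     ]
```

```bash
cat >> h.py <<'E'
def down(yaw):  # tool z down, tool x at world yaw (deg)
    return R.from_euler('z',yaw,degrees=True)*R.from_rotvec([np.pi,0,0])
def cur():
    o=r.get_obs(); return np.array(o["tcp_pos"]),R.from_rotvec(o["orientation"])
def plan(wps,start=None):
    p,q=start or cur()
    for P,Q in wps:
        P=np.array(P,float); s=q.inv().apply(P-p)/.150; t=(q.inv()*Q).as_rotvec()/np.pi
        s=np.round(s,3);t=np.round(t,3)
        n=max(np.linalg.norm(s)*150/41.7,np.linalg.norm(t)*180/7.16)
        print(s.tolist(),t.tolist(),"rows>=%.1f"%n,"BAD" if abs(s).max()>1 else "")
        p=p+q.apply(s*.150); q=q*R.from_rotvec(t*np.pi)
E
python3 - <<'E'
from h import *
w=[]
for a,rad in((-62,.66),(-46,.64),(-30,.62),(-14,.61),(-2,.61)):
    w.append(([rad*np.cos(np.radians(a)),rad*np.sin(np.radians(a)),.24],down(a+90)))
w.append(([.602,.095,.20],down(99)));w.append(([.602,.095,.11],down(99)))
plan(w)
E
```

```text
[1.156, -0.251, 0.009] [-0.001, -0.0, -0.085] rows>=4.3 BAD
[1.177, -0.297, -0.0] [0.0, 0.0, -0.089] rows>=4.4 BAD
[1.14, -0.292, -0.001] [0.0, 0.0, -0.088] rows>=4.2 BAD
[1.12, -0.226, -0.001] [0.0, 0.0, -0.089] rows>=4.1 BAD
[0.846, -0.09, -0.001] [0.0, 0.0, -0.067] rows>=3.1 
[0.773, -0.078, 0.265] [0.0, 0.0, -0.061] rows>=3.0 
[0.001, 0.0, 0.6] [0.0, 0.0, -0.0] rows>=2.2
```

Request:
{"api": "send_rows", "payload": {
  "deltas": [
    [1,0.97,-0.2,0,0,0,-0.07],
    [1,0.97,-0.2,0,0,0,-0.07],
    [1,0.97,-0.2,0,0,0,-0.07],
    [1,0.97,-0.2,0,0,0,-0.07]
  ],
  "squeeze": 60
}}

```text
clock: 0.43
tcp_pos: [0.29, -0.5936, 0.2419]
orientation: [-3.061, -0.698, -0.005]
contact_force: [0.6, -0.8, -0.7]
grip_width: 0.085
```

Request:
{"api": "send_rows", "payload": {
  "deltas": [
    [1,0.97,-0.2,0,0,0,-0.07],
    [1,0.97,-0.2,0,0,0,-0.07],
    [1,0.97,-0.2,0,0,0,-0.07],
    [1,0.97,-0.2,0,0,0,-0.07]
  ]
}}

```text
clock: 0.77
tcp_pos: [0.4078, -0.5029, 0.2419]
orientation: [-2.966, -1.03, -0.004]
contact_force: [0.1, 1.2, 0.9]
grip_width: 0.0856
```

Request:
{"api": "send_rows", "payload": {
  "deltas": [
    [1,0.97,-0.2,0,0,0,-0.07],
    [1,0.97,-0.2,0,0,0,-0.07],
    [1,0.97,-0.2,0,0,0,-0.07],
    [1,0.97,-0.2,0,0,0,-0.07]
  ]
}}

```text
clock: 1.1
tcp_pos: [0.5028, -0.3889, 0.242]
orientation: [-2.835, -1.349, -0.004]
contact_force: [0.8, 1.4, 0.7]
grip_width: 0.0854
```

Request:
{"api": "send_rows", "payload": {
  "deltas": [
    [1,0.97,-0.2,0,0,0,-0.07],
    [1,0.97,-0.2,0,0,0,-0.07],
    [1,0.97,-0.2,0,0,0,-0.07],
    [1,0.97,-0.2,0,0,0,-0.07]
  ]
}}

```text
clock: 1.43
tcp_pos: [0.5707, -0.2569, 0.2421]
orientation: [-2.67, -1.652, -0.003]
contact_force: [0.1, -0.3, 1.0]
grip_width: 0.0851
```

Request:
{"api": "send_rows", "payload": {
  "deltas": [
    [1,0.97,-0.2,0,0,0,-0.07],
    [1,0.97,-0.2,0,0,0,-0.07],
    [1,0.97,-0.2,0,0,0,-0.07],
    [1,0.97,-0.2,0,0,0,-0.07]
  ]
}}

```text
clock: 1.77
tcp_pos: [0.6082, -0.1133, 0.2421]
orientation: [-2.472, -1.935, -0.003]
contact_force: [0.8, 0.7, -0.7]
grip_width: 0.0854
```

```bash
python3 - <<'E'
from h import *
w=[([.61,.02,.22],down(92)),([.602,.0945,.12],down(99))]
plan(w); print(cur()[0],np.round(r.get_obs()["joints"],2))
E
```

```text
[0.865, -0.202, 0.15] [-0.0, -0.001, -0.088] rows>=3.2 
[0.499, -0.036, 0.667] [-0.0, 0.0, -0.039] rows>=3.0 
[ 0.60815071 -0.11334637  0.24214798] [ 0.4   0.42 -0.42  1.67  0.18  1.09 -0.31]
```

Request:
{"api": "send_rows", "payload": {
  "deltas": [
    [1,0.865,-0.2,0.15,0,0,-0.088],
    [1,0.865,-0.2,0.15,0,0,-0.088],
    [1,0.865,-0.2,0.15,0,0,-0.088],
    [1,0.865,-0.2,0.15,0,0,-0.088]
  ]
}}

```text
clock: 2.1
tcp_pos: [0.6088, 0.0226, 0.2188]
orientation: [-2.174, -2.261, -0.003]
contact_force: [-0.9, 1.1, -0.6]
grip_width: 0.0853
```

Request:
{"api": "send_rows", "payload": {
  "deltas": [
    [1,0.5,-0.036,0.667,0,0,-0.04],
    [1,0.5,-0.036,0.667,0,0,-0.04],
    [1,0.5,-0.036,0.667,0,0,-0.04],
    [1,0.5,-0.036,0.667,0,0,-0.04],
    [1,0.5,-0.036,0.667,0,0,-0.04]
  ]
}}

```text
clock: 2.52
tcp_pos: [0.6007, 0.09, 0.1174]
orientation: [-2.038, -2.386, 0.005]
contact_force: [1.2, -0.4, 0.0]
grip_width: 0.0853
```

```bash
python3 - <<'E'
from h import *
plan([([.602,.0945,.032],down(99))]); print(cur()[0],np.round(r.get_obs()["joints"],2))
f=grab("side");save(f,"s1.png",(200,180,350,300),4);g=grab("top");save(g,"t1.png",(180,140,300,260),4)
a=cv2.imread("pics/s1.png");b=cv2.imread("pics/t1.png");a=cv2.resize(a,(450,360));b=cv2.resize(b,(350,360));cv2.imwrite("pics/st1.png",np.hstack([a,b]))
E
```

```text
[0.028, 0.016, 0.569] [-0.002, -0.0, 0.0] rows>=2.1 
[0.60068241 0.08996978 0.11740146] [ 0.12  0.56 -0.5   1.8   0.34  0.88 -0.38]
```

View pics/st1.png

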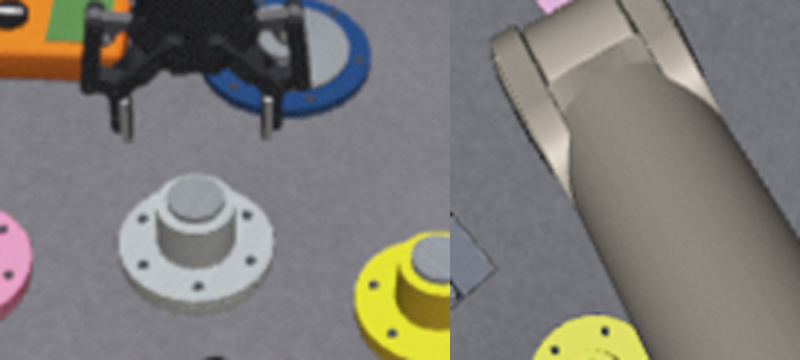

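Side view: the open fingers are centred over the adaptor, mid-fingers at (195,125) and adaptor at (197,235). The arm hides it in the top view. I'll descend and grip.

Request:
{"api": "send_rows", "payload": {
  "deltas": [
    [1,0,0,0.4,0,0,0],
    [1,0,0,0.57,0,0,0],
    [1,0,0,0.57,0,0,0],
    [1,0,0,0.57,0,0,0],
    [0,0,0,0.57,0,0,0],
    [0,0,0,0.57,0,0,0],
    [0,0,0,0.57,0,0,0],
    [0,0,0,0.57,0,0,0],
    [0,0,0,0.57,0,0,0],
    [0,0,0,0.57,0,0,0],
    [0,0,0,0.57,0,0,0],
    [0,0,0,0.57,0,0,0],
    [0,0,0,0.57,0,0,0],
    [0,0,0,0.57,0,0,0]
  ],
  "squeeze": 80
}}

```text
clock: 3.78
tcp_pos: [0.6045, 0.0885, 0.0376]
orientation: [2.043, 2.382, 0.004]
contact_force: [-1.5, -1.2, 9.6]
grip_width: 0.0539
```

```bash
python3 - <<'E'
from h import *
print(cur()[0],cur()[1].as_rotvec(),r.get_obs()["contact_force"])
f=grab("side");np.save("side1.npy",f,allow_pickle=True)
hs=cv2.cvtColor(np.array(f["pixels"]),cv2.COLOR_RGB2HSV)
plan([([.602,.0945,.09],down(99)),([.60,-.02,.11],down(88)),([.5625,-.120,.11],down(80)),([.5625,-.120,.06],down(80))])
E
```

```text
[0.6045205  0.08850796 0.03759223] [2.04294585 2.38247072 0.00394396] [-1.47138015 -1.20130352  9.6123051 ]
[0.042, -0.009, -0.349] [0.001, 0.0, -0.001] rows>=1.3 
[-0.752, -0.132, -0.133] [0.0, 0.0, 0.061] rows>=2.8 
[-0.675, -0.226, 0.0] [0.0, 0.0, 0.044] rows>=2.6 
[0.0, -0.0, 0.333] [0.0, 0.0, 0.0] rows>=1.2
```

Request:
{"api": "send_rows", "payload": {
  "deltas": [
    [0,0,0,-0.2,0,0,0],
    [0,0,0,-0.48,0,0,0],
    [0,0,0,-0.48,0,0,0],
    [0,0,0,-0.48,0,0,0],
    [0,0,0,-0.48,0,0,0]
  ]
}}

```text
clock: 4.25
tcp_pos: [0.6026, 0.0879, 0.1068]
orientation: [2.044, 2.384, -0.0]
contact_force: [0.2, 1.2, -5.9]
grip_width: 0.0542
```

Request:
{"api": "send_rows", "payload": {
  "deltas": [
    [0,-0.8,-0.13,0,0,0,0.06],
    [0,-0.8,-0.13,0,0,0,0.06],
    [0,-0.8,-0.13,0,0,0,0.06],
    [0,-0.8,-0.13,0,0,0,0.06],
    [0,-0.8,-0.13,0,0,0,0.06],
    [0,-0.8,-0.13,0,0,0,0.06]
  ]
}}

```text
clock: 4.75
tcp_pos: [0.6007, -0.0333, 0.1049]
orientation: [-2.259, -2.18, 0.003]
contact_force: [0.2, 1.0, -4.2]
grip_width: 0.0542
```

Request:
{"api": "send_rows", "payload": {
  "deltas": [
    [0,-0.67,-0.22,0,0,0,0.04],
    [0,-0.67,-0.22,0,0,0,0.04],
    [0,-0.67,-0.22,0,0,0,0.04],
    [0,-0.67,-0.22,0,0,0,0.04],
    [0,-0.67,-0.22,0,0,0,0.04],
    [0,-0.67,-0.22,0,0,0,0.04],
    [0,-0.67,-0.22,0,0,0,0.04]
  ]
}}

```text
clock: 5.33
tcp_pos: [0.5659, -0.1297, 0.1061]
orientation: [-2.388, -2.04, -0.002]
contact_force: [-1.1, 0.5, -4.5]
grip_width: 0.0541
```

```bash
python3 - <<'E'
from h import *
p,q=cur();print(p,q.as_rotvec(),r.get_obs()["contact_force"],"tool x",q.apply([1,0,0]))
f=grab("side");np.save("side2.npy",f,allow_pickle=True);save(f,"s2.png",(230,90,380,240),4)
E
```

```text
[ 0.56590519 -0.12974571  0.10609696] [-2.38785399e+00 -2.03987576e+00 -1.56614975e-03] [-1.08499604  0.50439319 -4.48007057] tool x [0.15621641 0.98772179 0.00144717]
```

View pics/s2.png

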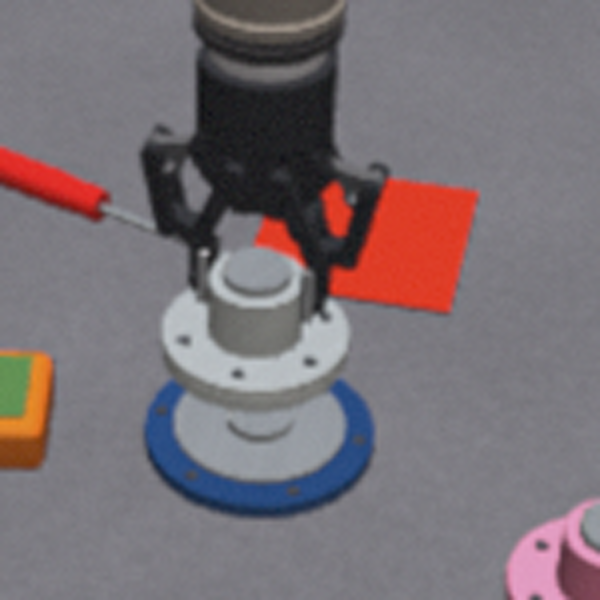

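```bash
python3 - <<'E'
from h import *
f=np.load("side2.npy",allow_pickle=True).item()
print("adaptor spigot top",onz(f,294.5,158,.1335))
# flange top ellipse extremes left/right (162..350) -> x
print([onz(f,230+u/4,90+335/4,.0865) for u in(162,350)])
# seat of dock 104 dia top z .016, left/right/front extremes in crop
print([onz(f,230+u/4,90+v/4,.016) for u,v in((173,425),(348,428),(260,481))])
print(proj(f,[[.563,-.122,.025],[.563,-.122,.016]]), "crop",(proj(f,[[.563,-.122,.016]])-[230,90])*4)
E
```

```text
adaptor spigot top [ 0.56386898 -0.11411886  0.1335    ]
[array([ 0.61781136, -0.10828392,  0.0865    ]), array([ 0.50993833, -0.12348819,  0.0865    ])]
[array([ 0.61161664, -0.11045388,  0.016     ]), array([ 0.50705932, -0.12231424,  0.016     ]), array([ 0.55448151, -0.06842169,  0.016     ])]
[[293.96274314 192.14351386]
 [293.86208963 194.96270253]] crop [[255.44835852 419.85081012]]
```

Side view: the adaptor hangs level above the dock, spigot top at (258,272), but its position disagrees with the TCP reckoning by 9 mm in y. I'll check the frame taken right after gripping.

```bash
python3 - <<'E'
from h import *
a=np.load("side1.npy",allow_pickle=True).item();b=np.load("side2.npy",allow_pickle=True).item()
save(a,"a.png",(225,215,305,295),5);save(b,"b.png",(255,135,335,215),5)
cv2.imwrite("pics/ab.png",np.hstack([cv2.imread("pics/a.png"),cv2.imread("pics/b.png")]))
E
```

```text
(no output)
```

View pics/ab.png

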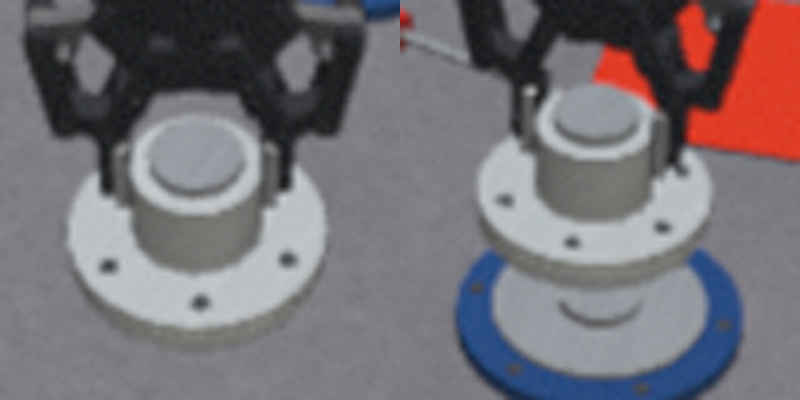

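```bash
python3 - <<'E'
from h import *
f=np.load("side2.npy",allow_pickle=True).item()
print("grip: spigot",onz(f,264.4,246.6,.065),"hub foot front",onz(f,225+197/5,215+270/5,.018)-[0,.028,0],"flange lr",onz(f,225+68/5,215+228/5,.018),onz(f,225+328/5,215+228/5,.018),"flange front",onz(f,225+198/5,215+325/5,.018)-[0,.055,0])
for dz in(.0685,.0635):
  print(dz,"now: spigot",onz(f,294.4,157.6,.065+dz),"foot",onz(f,255+190/5,135+218/5,.018+dz)-[0,.028,0],"front",onz(f,255+193/5,135+268/5,.018+dz)-[0,.055,0],onz(f,255+77/5,135+190/5,.018+dz),onz(f,255+311/5,135+190/5,.018+dz))
print("dock spigot front foot",onz(f,255+200/5,135+325/5,.016)-[0,.02,0], "seat front",onz(f,255+200/5,135+376/5,.016)-[0,.052,0],"ring front",onz(f,255+200/5,135+394/5,.012)-[0,.070,0])
E
```

```text
grip: spigot [0.60055835 0.10168629 0.065     ] hub foot front [0.59812452 0.09296808 0.018     ] flange lr [0.65547214 0.10537795 0.018     ] [0.54681065 0.09048402 0.018     ] flange front [0.59333172 0.09494428 0.018     ]
0.0685 now: spigot [ 0.56425268 -0.11556739  0.1335    ] foot [ 0.56427352 -0.12598222  0.0865    ] front [ 0.55907299 -0.1180985   0.0865    ] [ 0.61843084 -0.11098912  0.0865    ] [ 0.51083814 -0.12615818  0.0865    ]
0.0635 now: spigot [ 0.56482653 -0.12214574  0.1285    ] foot [ 0.56481257 -0.13204626  0.0815    ] front [ 0.55957837 -0.12393663  0.0815    ] [ 0.6193206  -0.11713738  0.0815    ] [ 0.51103115 -0.13240468  0.0815    ]
dock spigot front foot [ 0.55832703 -0.12421546  0.016     ] seat front [ 0.55449987 -0.12059261  0.016     ] ring front [ 0.55352992 -0.130624    0.012     ]
```

Request:
{"api": "send_rows", "payload": {
  "deltas": [
    [0,0,-0.02,0,0,0,0],
    [0,0,-0.02,0.15,0,0,0],
    [0,0,-0.02,0.22,0,0,0],
    [0,0,-0.02,0.26,0,0,0],
    [0,0,-0.02,0.29,0,0,0],
    [0,0,-0.02,0.32,0,0,0],
    [0,0,-0.02,0.32,0,0,0]
  ]
}}

```text
clock: 5.97
tcp_pos: [0.5621, -0.1315, 0.0576]
orientation: [-2.391, -2.036, 0.001]
contact_force: [-0.8, 1.0, -5.2]
grip_width: 0.0541
```

Request:
{"api": "send_rows", "payload": {
  "deltas": [
    [0,0,0,0.01,0,0,0],
    [0,0,0,0.02,0,0,0],
    [0,0,0,0.02,0,0,0]
  ]
}}

```text
clock: 6.22
tcp_pos: [0.5625, -0.1314, 0.0554]
orientation: [-2.392, -2.036, -0.001]
contact_force: [-0.6, 1.9, -4.9]
grip_width: 0.0539
```

Request:
{"api": "send_rows", "payload": {
  "deltas": [
    [0,0,0,0.01,0,0,0],
    [0,0,0,0.02,0,0,0],
    [0,0,0,0.02,0,0,0]
  ]
}}

```text
clock: 6.47
tcp_pos: [0.5625, -0.1311, 0.0536]
orientation: [-2.392, -2.037, -0.0]
contact_force: [-6.7, 4.3, 9.9]
grip_width: 0.054
```

Request:
{"api": "send_rows", "payload": {
  "deltas": [
    [0.9,0,0,0,0,0,0],
    [1,0,0,0,0,0,0],
    [1,0,0,0,0,0,0],
    [1,0,0,0,0,0,0],
    [1,0,0,0,0,0,0],
    [1,0,0,0,0,0,0],
    [1,0,0,0,0,0,0],
    [1,0,0,-0.2,0,0,0],
    [1,0,0,-0.9,0,0,0],
    [1,0,0,-0.9,0,0,0],
    [1,0,0,-0.9,0,0,0],
    [1,0,0,-0.9,0,0,0],
    [1,0,0,-0.9,0,0,0],
    [1,0,0,-0.9,0,0,0]
  ]
}}

```text
clock: 7.63
tcp_pos: [0.5617, -0.132, 0.1864]
orientation: [-2.392, -2.036, 0.002]
contact_force: [-0.0, 0.7, -0.7]
grip_width: 0.0856
```

```bash
cat > pose.py <<'E'
from h import *
hd=np.array([.663,-.749,0]); G=np.array([.5606,.2635,.067])
def rackpose(a, back=0.0, up=0.0, sgn=1):
    # tool z = -z cos a - h sin a ; jaw y horizontal perpendicular to h
    a=np.radians(a); z=-np.array([0,0,1])*np.cos(a)-hd*np.sin(a)
    y=sgn*np.cross([0,0,1],hd); x=np.cross(y,z)
    q=R.from_matrix(np.c_[x,y,z]); return G+z*(.008-back)+[0,0,up], q
E
python3 - <<'E'
from pose import *
p,q=cur();o=r.get_obs();print(p,np.round(q.as_matrix(),2).tolist(),np.round(o["joints"],2),o["contact_force"])
for s in(1,-1):
    P,Q=rackpose(45,.08,0,s);print(s,P,np.round(Q.as_matrix(),2).tolist(),"turn",np.degrees((q.inv()*Q).magnitude()))
g=grab("side");save(g,"s3.png",(230,90,380,240),4);g=grab("top");save(g,"t3.png",(290,170,380,260),4)
E
```

```text
[ 0.56174952 -0.13204143  0.18640667] [[0.16, 0.99, -0.0], [0.99, -0.16, -0.0], [-0.0, -0.0, -1.0]] [ 0.47  0.41 -0.45  1.82  0.22  0.95 -0.23] [-0.03792402  0.71276526 -0.66731277]
1 [0.59435445 0.22536715 0.11791169] [[-0.47, 0.75, -0.47], [0.53, 0.66, 0.53], [0.71, -0.0, -0.71]] turn 66.78822241972799
-1 [0.59435445 0.22536715 0.11791169] [[0.47, -0.75, -0.47], [-0.53, -0.66, 0.53], [-0.71, 0.0, -0.71]] turn 133.35564171833764
```

View pics/s3.png

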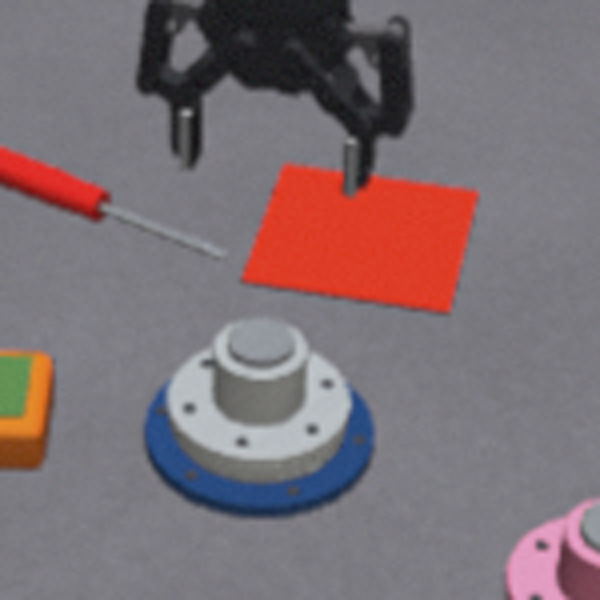

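Side view: the adaptor sits flat and centred on the dock, spigot top at (261,340), and the gripper is clear. Next the rack.

```bash
python3 - <<'E'
from pose import *
from scipy.spatial.transform import Slerp
p,q=cur();P,Q=rackpose(45,.08,.03)
s=Slerp([0,1],R.concatenate([q,Q]))
plan([(p+(P-p)*t+[0,0,.03*(t<1)],s(t)) for t in(.36,.7,1)])
E
```

```text
[0.859, -0.059, -0.109] [0.039, 0.084, -0.096] rows>=3.4 
[0.739, 0.205, 0.284] [0.038, 0.079, -0.091] rows>=3.2 
[0.389, 0.399, 0.529] [0.033, 0.07, -0.08] rows>=2.8
```

Request:
{"api": "send_rows", "payload": {
  "deltas": [
    [1,0.86,-0.06,-0.11,0.039,0.084,-0.096],
    [1,0.86,-0.06,-0.11,0.039,0.084,-0.096],
    [1,0.86,-0.06,-0.11,0.039,0.084,-0.096],
    [1,0.86,-0.06,-0.11,0.039,0.084,-0.096],
    [1,0.86,-0.06,-0.11,0.039,0.084,-0.096]
  ]
}}

```text
clock: 8.15
tcp_pos: [0.5741, -0.0013, 0.2022]
orientation: [-1.875, -2.172, -0.176]
contact_force: [-0.1, -0.6, -1.0]
grip_width: 0.0857
```

Request:
{"api": "send_rows", "payload": {
  "deltas": [
    [1,0.74,0.205,0.284,0.038,0.079,-0.091],
    [1,0.74,0.205,0.284,0.038,0.079,-0.091],
    [1,0.74,0.205,0.284,0.038,0.079,-0.091],
    [1,0.74,0.205,0.284,0.038,0.079,-0.091],
    [1,0.74,0.205,0.284,0.038,0.079,-0.091]
  ]
}}

```text
clock: 8.57
tcp_pos: [0.5846, 0.1187, 0.1881]
orientation: [-1.397, -2.209, -0.305]
contact_force: [-0.2, -0.2, 0.6]
grip_width: 0.0854
```

```bash
python3 - <<'E'
from pose import *
p,q=cur();print(p,np.round(r.get_obs()["joints"],2))
plan([rackpose(45,.08,.03),rackpose(45,.08,0)])
E
```

```text
[0.58463997 0.11868742 0.1880819 ] [ 0.44  0.7  -0.75  1.59 -0.07  1.21  0.24]
[0.39, 0.397, 0.522] [0.032, 0.07, -0.08] rows>=2.8 
[-0.141, -0.0, 0.141] [0.0, -0.0, -0.0] rows>=0.7
```

Request:
{"api": "send_rows", "payload": {
  "deltas": [
    [1,0.39,0.397,0.522,0.032,0.07,-0.08],
    [1,0.39,0.397,0.522,0.032,0.07,-0.08],
    [1,0.39,0.397,0.522,0.032,0.07,-0.08],
    [1,0.39,0.397,0.522,0.032,0.07,-0.08],
    [1,0.39,0.397,0.522,0.032,0.07,-0.08],
    [1,0.39,0.397,0.522,0.032,0.07,-0.08]
  ]
}}

```text
clock: 9.07
tcp_pos: [0.5958, 0.2233, 0.1501]
orientation: [-0.989, -2.186, -0.408]
contact_force: [0.4, -0.8, 0.9]
grip_width: 0.0856
```

```bash
python3 - <<'E'
from pose import *
p,q=cur();print(p,np.round(q.as_matrix(),2).tolist(),np.round(r.get_obs()["joints"],2))
plan([rackpose(45,.08,0),rackpose(45,0.0,0)])
g=grab("side");save(g,"a.png",(210,200,350,380),3);np.save("side4.npy",g,allow_pickle=True);t=grab("top");save(t,"b.png",(110,140,230,260),4)
np.save("top4.npy",t,allow_pickle=True)
a=cv2.imread("pics/a.png")[:480];b=cv2.imread("pics/b.png")[:,:380];cv2.imwrite("pics/ab4.png",np.hstack([a,b]))
E
```

```text
[0.59584705 0.22334525 0.15005776] [[-0.47, 0.75, -0.46], [0.53, 0.66, 0.53], [0.7, 0.0, -0.71]] [ 0.33  0.93 -0.83  1.45 -0.09  1.29  0.4 ]
[-0.139, 0.001, 0.164] [0.001, 0.002, -0.001] rows>=0.8 
[-0.001, -0.0, 0.533] [0.0, -0.0, 0.0] rows>=1.9
```

View pics/ab4.png

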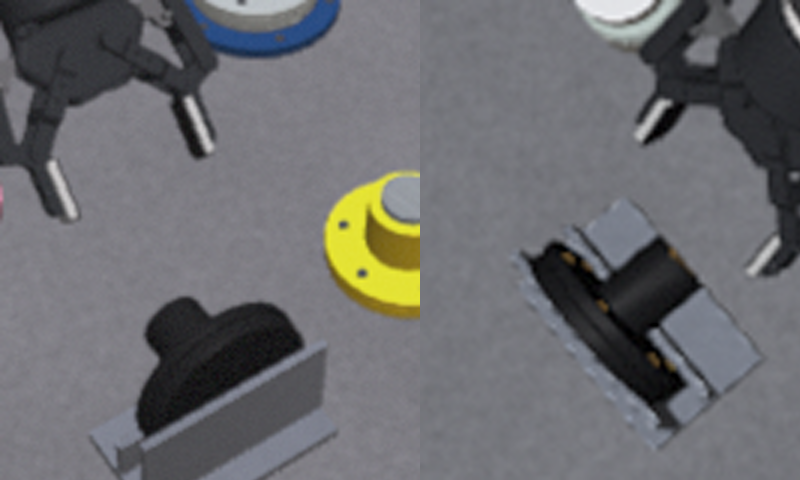

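Both views: the gripper is tilted 45° off the hub end, fingers straddling the hub line; top view hub end near (672,262), clear of the jar and walls. I'll approach and grip.

Request:
{"api": "send_rows", "payload": {
  "deltas": [
    [1,-0.14,0,0.164,0,0,0],
    [1,-0.14,0,0.164,0,0,0],
    [1,-0.14,0,0.4,0,0,0],
    [1,-0.14,0,0.6,0,0,0],
    [1,-0.14,0,0.7,0,0,0],
    [1,-0.14,0,0.7,0,0,0],
    [1,-0.14,0,0.7,0,0,0]
  ]
}}

```text
clock: 9.75
tcp_pos: [0.5568, 0.269, 0.0626]
orientation: [-0.985, -2.187, -0.41]
contact_force: [0.7, 0.1, 0.9]
grip_width: 0.0853
```

```bash
python3 - <<'E'
from pose import *
p,q=cur();print(p,r.get_obs()["contact_force"]);plan([rackpose(45,0,0)])
g=grab("side");save(g,"a.png",(210,240,350,380),3);t=grab("top");save(t,"b.png",(120,150,225,255),4)
a=cv2.imread("pics/a.png");b=cv2.imread("pics/b.png")[:,:380];cv2.imwrite("pics/ab5.png",np.hstack([a,b]))if a.shape[0]==b.shape[0] else print(a.shape,b.shape)
E
```

```text
[0.55679034 0.26903487 0.06258847] [0.73850848 0.14392401 0.86325943]
[-0.011, -0.005, 0.001] [0.001, 0.001, 0.0] rows>=0.0
```

View pics/ab5.png

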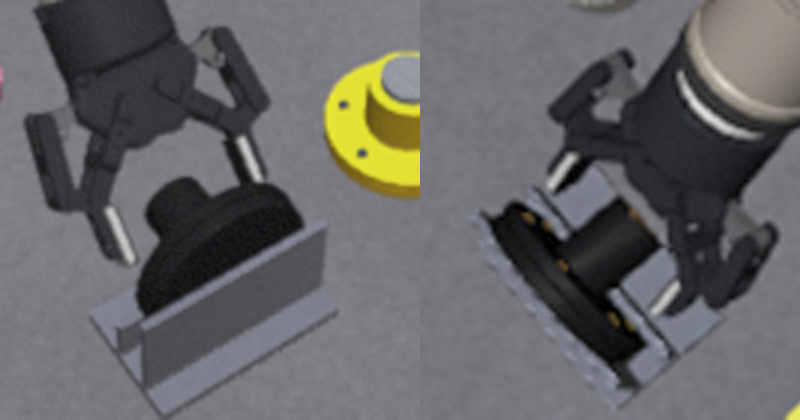

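The pads straddle the hub, mid-pads (613,233) against hub (612,245) in the top crop. I'll close and lift.

Request:
{"api": "send_rows", "payload": {
  "deltas": [
    [0.6,0,0,0,0,0,0],
    [0.4,0,0,0,0,0,0],
    [0.2,0,0,0,0,0,0],
    [0,0,0,0,0,0,0],
    [0,0,0,0,0,0,0],
    [0,0,0,0,0,0,0],
    [0,0,0,0,0,0,0],
    [0,0,0,0,0,0,0],
    [0,0,0,0,0,0,0],
    [0,0,0,0,0,0,0],
    [0,0,0,0,0,0,0]
  ],
  "squeeze": 80
}}

```text
clock: 10.77
tcp_pos: [0.5575, 0.2696, 0.0621]
orientation: [-0.985, -2.187, -0.412]
contact_force: [2.7, -3.4, 5.9]
grip_width: 0.038
```

```bash
python3 - <<'E'
from pose import *
p,q=cur();print(p,r.get_obs()["contact_force"]);plan([(p+[0,0,.06],q),(p+[0,0,.14],q)])
E
```

```text
[0.5574773  0.26955079 0.06210885] [ 2.67520115 -3.43293645  5.87972477]
[0.282, 0.002, -0.284] [0.0, 0.0, 0.0] rows>=1.4 
[0.376, 0.002, -0.378] [0.0, 0.0, 0.0] rows>=1.9
```

Request:
{"api": "send_rows", "payload": {
  "deltas": [
    [0,0.05,0,-0.05,0,0,0],
    [0,0.15,0,-0.15,0,0,0],
    [0,0.28,0,-0.28,0,0,0],
    [0,0.42,0,-0.42,0,0,0],
    [0,0.56,0,-0.56,0,0,0],
    [0,0.66,0,-0.66,0,0,0],
    [0,0.66,0,-0.66,0,0,0],
    [0,0.66,0,-0.66,0,0,0]
  ]
}}

```text
clock: 11.43
tcp_pos: [0.5557, 0.2696, 0.2017]
orientation: [-0.983, -2.188, -0.41]
contact_force: [-0.7, -0.1, -4.5]
grip_width: 0.0382
```

```bash
cat >> pose.py <<'E'
def matpose(az,a=45,g=.047,cx=.515,cy=-.337,zf=.005,up=0.,inv=0):
    # cap face at zf, hub up; tool body leans toward -u where u = horizontal approach dir at azimuth az
    a=np.radians(a);u=np.array([np.cos(np.radians(az)),np.sin(np.radians(az)),0])
    # rack: d=-Z cos a - h sin a ; after tip h->Z, Z->-h' : d = h' cos a - Z sin a, u=h'
    z=u*np.cos(a)-np.array([0,0,1])*np.sin(a); y=np.cross([0,0,1],u); x=np.cross(y,z)
    q=R.from_matrix(np.c_[x,y,z]); return np.array([cx,cy,zf+g+up])+z*.008,q
E
python3 - <<'E'
from pose import *
p,q=cur();o=r.get_obs();print(p,np.round(q.as_matrix(),2).tolist(),np.round(o["joints"],2),o["contact_force"])
for az in range(-120,121,30):
    P,Q=matpose(az); print(az,np.round(P,3),np.round((q.inv()*Q).as_rotvec(degrees=True)))
g=grab("side");save(g,"s6.png",(150,130,390,370),2);np.save("side6.npy",g,allow_pickle=True);np.save("top6.npy",grab("top"),allow_pickle=True)
E
```

```text
[0.55570784 0.26957533 0.20169642] [[-0.47, 0.75, -0.46], [0.53, 0.66, 0.53], [0.7, 0.0, -0.71]] [ 0.32  0.84 -0.89  1.52 -0.14  1.26  0.33] [-0.66467688 -0.13249265 -4.48179685]
-120 [ 0.512 -0.342  0.046] [  0. -77.  78.]
-90 [ 0.515 -0.343  0.046] [  0. -86.  46.]
-60 [ 0.518 -0.342  0.046] [  0. -89.  13.]
-30 [ 0.52  -0.34   0.046] [  0. -89. -21.]
0 [ 0.521 -0.337  0.046] [  0. -84. -54.]
30 [ 0.52  -0.334  0.046] [  0. -74. -86.]
60 [ 0.518 -0.332  0.046] [  -0.  -59. -117.]
90 [ 0.515 -0.331  0.046] [  -0.  -39. -146.]
120 [ 0.512 -0.332  0.046] [  -0.  -12. -171.]
```

View pics/s6.png

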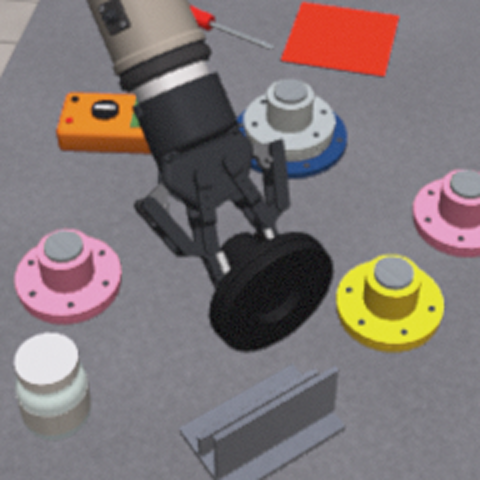

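The cap is held firmly by the hub, flange clear of the rack. Now transit to the mat, tipping it hub-up on the way.

```bash
cat > tr.py <<'E'
from pose import *
from scipy.spatial.transform import Slerp
import sys
az=float(sys.argv[1]);n=int(sys.argv[2])
p,q=cur();P,Q=matpose(az,up=.19);s=Slerp([0,1],R.concatenate([q,Q]))
print(p,np.round(r.get_obs()["joints"],2))
plan([(p+(P-p)*t+[0,0,.06*np.sin(np.pi*t)],s(t)) for t in np.arange(1,n+1)/n])
E
python3 tr.py -70 6
```

```text
[0.55499397 0.26874846 0.19942195] [ 0.32  0.84 -0.89  1.52 -0.14  1.26  0.33]
[-0.17, -0.481, -0.51] [0.0, -0.082, 0.022] rows>=2.6 
[-0.354, -0.462, -0.399] [0.0, -0.082, 0.022] rows>=2.5 
[-0.499, -0.427, -0.203] [0.0, -0.082, 0.022] rows>=2.5 
[-0.562, -0.382, 0.042] [0.0, -0.083, 0.022] rows>=2.4 
[-0.532, -0.336, 0.278] [0.0, -0.082, 0.022] rows>=2.5 
[-0.439, -0.3, 0.453] [0.0, -0.082, 0.022] rows>=2.5
```

Request:
{"api": "send_rows", "payload": {
  "deltas": [
    [0,-0.17,-0.48,-0.51,0,-0.082,0.022],
    [0,-0.17,-0.48,-0.51,0,-0.082,0.022],
    [0,-0.17,-0.48,-0.51,0,-0.082,0.022],
    [0,-0.17,-0.48,-0.51,0,-0.082,0.022]
  ]
}}

```text
clock: 11.87
tcp_pos: [0.5503, 0.1632, 0.2377]
orientation: [-1.171, -2.372, -0.26]
contact_force: [1.0, 0.3, -4.2]
grip_width: 0.038
```

Request:
{"api": "send_rows", "payload": {
  "deltas": [
    [0,-0.354,-0.462,-0.4,0,-0.082,0.022],
    [0,-0.354,-0.462,-0.4,0,-0.082,0.022],
    [0,-0.354,-0.462,-0.4,0,-0.082,0.022],
    [0,-0.354,-0.462,-0.4,0,-0.082,0.022]
  ]
}}

```text
clock: 12.2
tcp_pos: [0.5429, 0.0617, 0.2651]
orientation: [-1.354, -2.541, -0.09]
contact_force: [1.7, -0.2, -3.8]
grip_width: 0.0382
```

Request:
{"api": "send_rows", "payload": {
  "deltas": [
    [0,-0.5,-0.427,-0.2,0,-0.082,0.022],
    [0,-0.5,-0.427,-0.2,0,-0.082,0.022],
    [0,-0.5,-0.427,-0.2,0,-0.082,0.022],
    [0,-0.5,-0.427,-0.2,0,-0.082,0.022]
  ]
}}

```text
clock: 12.53
tcp_pos: [0.5354, -0.0396, 0.2778]
orientation: [-1.538, -2.692, 0.103]
contact_force: [-0.4, -0.6, -3.7]
grip_width: 0.0382
```

```bash
python3 tr.py -70 3
```

```text
[ 0.53540542 -0.03959659  0.27782501] [ 0.5   0.33 -0.69  1.76  0.25  1.21  0.26]
[-0.558, -0.396, -0.225] [-0.0, -0.082, 0.022] rows>=2.6 
[-0.534, -0.33, 0.262] [-0.0, -0.083, 0.021] rows>=2.4 
[-0.295, -0.283, 0.692] [-0.0, -0.082, 0.022] rows>=2.9
```

Request:
{"api": "send_rows", "payload": {
  "deltas": [
    [0,-0.56,-0.39,-0.1,0,-0.082,0.022],
    [0,-0.56,-0.39,-0.1,0,-0.082,0.022],
    [0,-0.56,-0.39,-0.1,0,-0.082,0.022],
    [0,-0.56,-0.39,-0.1,0,-0.082,0.022]
  ]
}}

```text
clock: 12.87
tcp_pos: [0.5289, -0.1407, 0.297]
orientation: [1.536, 2.511, -0.286]
contact_force: [0.6, -0.5, -3.5]
grip_width: 0.0384
```

Request:
{"api": "send_rows", "payload": {
  "deltas": [
    [0,-0.53,-0.33,0.27,0,-0.082,0.022],
    [0,-0.53,-0.33,0.27,0,-0.082,0.022],
    [0,-0.53,-0.33,0.27,0,-0.082,0.022],
    [0,-0.53,-0.33,0.27,0,-0.082,0.022],
    [0,-0.53,-0.33,0.27,0,-0.082,0.022]
  ]
}}

```text
clock: 13.28
tcp_pos: [0.524, -0.2379, 0.2804]
orientation: [1.476, 2.26, -0.439]
contact_force: [0.5, 0.7, -3.4]
grip_width: 0.0387
```

```bash
python3 tr.py -70 1
```

```text
[ 0.52400733 -0.23786659  0.2804358 ] [ 0.53  0.2  -0.53  1.98  0.75  0.94 -0.01]
[-0.39, -0.304, 0.574] [0.0, -0.085, 0.022] rows>=2.7
```

Request:
{"api": "send_rows", "payload": {
  "deltas": [
    [0,-0.39,-0.304,0.574,0,-0.085,0.022],
    [0,-0.39,-0.304,0.574,0,-0.085,0.022],
    [0,-0.39,-0.304,0.574,0,-0.085,0.022],
    [0,-0.39,-0.304,0.574,0,-0.085,0.022],
    [0,-0.39,-0.304,0.574,0,-0.085,0.022],
    [0,-0.39,-0.304,0.574,0,-0.085,0.022]
  ]
}}

```text
clock: 13.78
tcp_pos: [0.5193, -0.3415, 0.2383]
orientation: [1.396, 1.993, -0.575]
contact_force: [-0.3, 0.1, -3.6]
grip_width: 0.0379
```

```bash
python3 - <<'E'
from pose import *
p,q=cur();o=r.get_obs();print(p,np.round(q.as_matrix(),2).tolist(),np.round(o["joints"],2))
plan([matpose(-70,up=.19),matpose(-70,up=.1),matpose(-70,up=.02)])
g=grab("side");save(g,"s7.png",(220,50,380,190),4);np.save("side7.npy",g,allow_pickle=True)
E
```

```text
[ 0.5192582  -0.34149857  0.23833238] [[-0.24, 0.94, 0.25], [0.66, 0.34, -0.66], [-0.71, 0.0, -0.71]] [ 0.49  0.28 -0.39  2.12  1.29  0.82 -0.49]
[0.009, -0.016, 0.009] [0.001, 0.001, -0.001] rows>=0.1 
[0.424, -0.0, 0.425] [0.0, -0.0, 0.0] rows>=2.2 
[0.377, 0.0, 0.378] [0.0, -0.0, 0.0] rows>=1.9
```

View pics/s7.png

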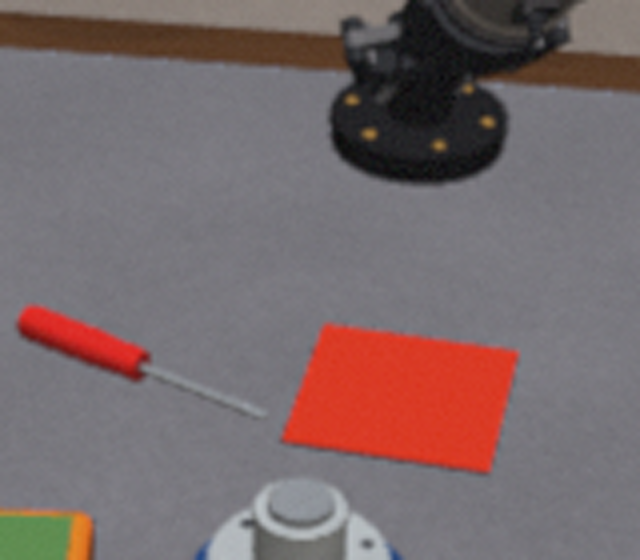

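The cap hangs hub-up and level above the mat (flange at (420,130) in the crop), with the driver clear. I'll lower it.

Request:
{"api": "send_rows", "payload": {
  "deltas": [
    [0,0.2,-0.015,0.2,0,0,0],
    [0,0.4,-0.015,0.4,0,0,0],
    [0,0.6,-0.015,0.6,0,0,0],
    [0,0.75,-0.015,0.75,0,0,0],
    [0,0.8,-0.015,0.8,0,0,0],
    [0,0.8,-0.015,0.8,0,0,0],
    [0,0.8,-0.015,0.8,0,0,0]
  ]
}}

```text
clock: 14.42
tcp_pos: [0.5184, -0.3433, 0.0697]
orientation: [1.394, 1.991, -0.575]
contact_force: [0.3, 0.4, -2.9]
grip_width: 0.0384
```

```bash
python3 - <<'E'
from pose import *
p,q=cur();o=r.get_obs();print(p,np.round(o["joints"],2),o["contact_force"])
plan([matpose(-70,up=.003),matpose(-70,up=0)])
g=grab("side");save(g,"s8.png",(250,80,370,180),5);np.save("side8.npy",g,allow_pickle=True)
h=cv2.cvtColor(np.array(g["pixels"]),cv2.COLOR_RGB2HSV)
# predicted flange bottom outline centre/front given reckoning
zf=p[2]+.008*.707-.047; print("face z",zf, "front-bottom px",proj(g,[[.515,-.337+.055,zf]]),proj(g,[[.515-.055,-.337,zf],[.515+.055,-.337,zf]]))
E
```

```text
[ 0.5183948  -0.34326534  0.06967699] [ 0.44  0.61 -0.34  2.2   1.74  0.85 -1.02] [ 0.34566126  0.3838753  -2.89852856]
[0.103, -0.008, 0.089] [0.001, 0.001, -0.001] rows>=0.5 
[0.014, 0.0, 0.014] [0.0, 0.0, 0.0] rows>=0.1 
face z 0.028332994244372176 front-bottom px [[318.88040381 153.15230895]] [[340.85936893 142.70104196]
 [300.04098019 139.3316615 ]]
```

View pics/s8.png

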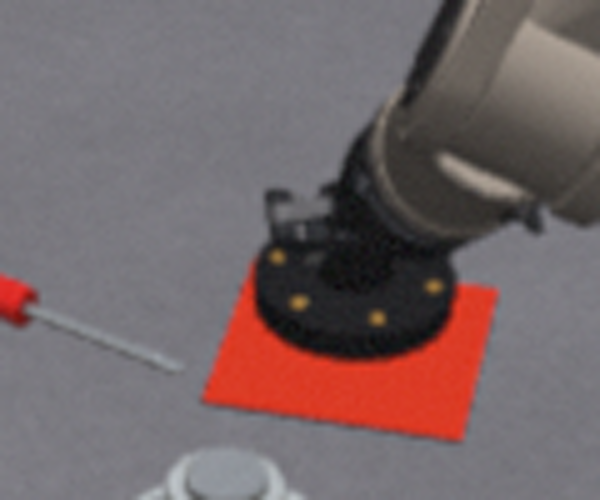

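The cap is above the mat within its edges, near where predicted. Views are used up, so from here I go by numbers. Lowering to contact.

Request:
{"api": "send_rows", "payload": {
  "deltas": [
    [0,0.04,0,0.04,0,0,0],
    [0,0.08,0,0.08,0,0,0],
    [0,0.08,0,0.08,0,0,0],
    [0,0.09,0,0.09,0,0,0],
    [0,0.09,0,0.09,0,0,0]
  ]
}}

```text
clock: 14.88
tcp_pos: [0.5167, -0.3444, 0.0503]
orientation: [1.395, 1.99, -0.578]
contact_force: [-0.6, -0.8, -4.2]
grip_width: 0.038
```

Request:
{"api": "send_rows", "payload": {
  "deltas": [
    [0,0.005,0,0.005,0,0,0],
    [0,0.01,0,0.01,0,0,0],
    [0,0.01,0,0.01,0,0,0]
  ]
}}

```text
clock: 15.13
tcp_pos: [0.5168, -0.3444, 0.0482]
orientation: [1.395, 1.99, -0.578]
contact_force: [-0.0, 0.0, -3.6]
grip_width: 0.0382
```

Request:
{"api": "send_rows", "payload": {
  "deltas": [
    [0,0.005,0,0.005,0,0,0],
    [0,0.01,0,0.01,0,0,0],
    [0,0.01,0,0.01,0,0,0]
  ]
}}

```text
clock: 15.38
tcp_pos: [0.5168, -0.3444, 0.046]
orientation: [1.395, 1.99, -0.578]
contact_force: [0.7, -0.3, -4.0]
grip_width: 0.0381
```

Request:
{"api": "send_rows", "payload": {
  "deltas": [
    [0,0.005,0,0.005,0,0,0],
    [0,0.005,0,0.005,0,0,0]
  ]
}}

```text
clock: 15.55
tcp_pos: [0.517, -0.3445, 0.0453]
orientation: [1.394, 1.99, -0.578]
contact_force: [-0.3, 0.7, -0.4]
grip_width: 0.0384
```

Request:
{"api": "send_rows", "payload": {
  "deltas": [
    [0,0.005,0,0.005,0,0,0],
    [0,0.01,0,0.01,0,0,0],
    [0,0.01,0,0.01,0,0,0]
  ]
}}

```text
clock: 15.8
tcp_pos: [0.5171, -0.3446, 0.0452]
orientation: [1.392, 1.986, -0.58]
contact_force: [-5.9, 7.8, 17.4]
grip_width: 0.0382
```

Request:
{"api": "send_rows", "payload": {
  "deltas": [
    [1,0,0,0,0,0,0],
    [1,0,0,0,0,0,0],
    [1,0,0,0,0,0,0],
    [1,0,0,0,0,0,0],
    [1,0,0,0,0,0,0],
    [1,0,0,0,0,0,0],
    [1,0,0,0,0,0,0],
    [1,0,0,0,0,0,0],
    [1,0,0,-0.1,0,0,0],
    [1,0,0,-0.3,0,0,0],
    [1,0,0,-0.6,0,0,0],
    [1,0,0,-0.95,0,0,0],
    [1,0,0,-0.95,0,0,0],
    [1,0,0,-0.95,0,0,0],
    [1,0,0,-0.95,0,0,0]
  ]
}}

```text
clock: 17.05
tcp_pos: [0.4823, -0.2492, 0.144]
orientation: [1.393, 1.989, -0.576]
contact_force: [0.4, 0.3, -0.9]
grip_width: 0.0852
```

```bash
cat > m9.py <<'E'
from h import *
# cap on mat: gold bolts + black flange in both views
for n,zt in(("side",.025),("top",.025)):
    f=grab(n);hs=cv2.cvtColor(np.array(f["pixels"]),cv2.COLOR_RGB2HSV)
    c=proj(f,[[.515,-.337,.025]])[0];x,y=c.astype(int);print(n,"expected",c)
    m=cv2.inRange(hs,(0,0,0),(180,255,60));k=np.zeros_like(m);k[max(0,y-35):y+30,x-35:x+35]=m[max(0,y-35):y+30,x-35:x+35]
    cs=max(cv2.findContours(k,cv2.RETR_EXTERNAL,cv2.CHAIN_APPROX_NONE)[0],key=cv2.contourArea)[:,0]
    print("black bbox",cs.min(0),cs.max(0))
    P=np.array([onz(f,u,v,zt)[:2] for u,v in cs]);print("world ext",P.min(0),P.max(0))
    b=cv2.inRange(hs,(10,100,70),(30,255,255));k=np.zeros_like(b);k[y-40:y+30,x-40:x+40]=b[y-40:y+30,x-40:x+40]
    _,_,st,ce=cv2.connectedComponentsWithStats(k);
    B=np.array([onz(f,u,v,zt)[:2] for (u,v),s in zip(ce[1:],st[1:]) if s[4]>=1]);print("bolts",np.round(B,4).tolist())
E
python3 - <<'E'
from h import *
p,q=cur();o=r.get_obs();print(p,np.round(o["joints"],2),o["contact_force"])
E
python3 m9.py
```

```text
[ 0.48234437 -0.24924292  0.14396692] [ 0.33  0.4  -0.44  2.3   1.45  0.93 -0.93] [ 0.38645347  0.25796468 -0.87538803]
side expected [320.30745738 142.02521945]
black bbox [302 107] [354 158]
world ext [ 0.42651088 -0.52177265] [ 0.56524663 -0.2655837 ]
bolts [[0.5117, -0.4033], [0.4869, -0.3743], [0.5572, -0.3493], [0.4726, -0.3339], [0.5428, -0.3086], [0.5, -0.3004]]
top expected [427.32782628 237.28375785]
black bbox [405 215] [450 259]
world ext [ 0.46411803 -0.39027255] [ 0.56781627 -0.28463739]
bolts [[0.5594, -0.3472], [0.5444, -0.3071], [0.5318, -0.3803], [0.5194, -0.3532], [0.5023, -0.2996], [0.4895, -0.3727], [0.4747, -0.3324]]
```

```bash
python3 - <<'E'
from h import *
plan([([.50,-.30,.175],R.concatenate([cur()[1],down(80)]).mean()),([.516,-.3405,.17],down(80)),([.516,-.3405,.10],down(80)),([.516,-.3405,.044],down(80))])
f=grab("top");hs=np.array(f["pixels"]).astype(int).sum(2)/3
c=proj(f,[[.563,-.123,.034]])[0];x,y=c.astype(int);sub=hs[y-26:y+27,x-26:x+27]
print(c);m=((sub<np.median(sub)*.6)*255).astype(np.uint8)
_,_,st,ce=cv2.connectedComponentsWithStats(m)
for s,k in zip(st[1:],ce[1:]): print(s[4],np.round(onz(f,k[0]+x-26,k[1]+y-26,.034),4))
E
```

```text
[-0.402, 0.004, 0.099] [0.033, 0.123, 0.079] rows>=3.8 
[-0.242, 0.081, 0.142] [0.034, 0.122, 0.078] rows>=3.7 
[0.001, 0.0, 0.466] [-0.0, 0.0, 0.0] rows>=1.7 
[0.0, 0.001, 0.374] [-0.0, 0.0, 0.0] rows>=1.3 
[336.69478785 214.71876152]
697 [ 0.5575 -0.1142  0.034 ]
3 [ 0.6037 -0.1077  0.034 ]
4 [ 0.5994 -0.1504  0.034 ]
2 [ 0.5697 -0.0815  0.034 ]
4 [ 0.5654 -0.0979  0.034 ]
4 [ 0.5597 -0.167   0.034 ]
2 [ 0.5537 -0.1016  0.034 ]
3 [ 0.5456 -0.1075  0.034 ]
1 [ 0.5411 -0.1146  0.034 ]
3 [ 0.5306 -0.0975  0.034 ]
3 [ 0.5244 -0.1412  0.034 ]
```

Request:
{"api": "send_rows", "payload": {
  "deltas": [
    [1,-0.4,0,0.1,0.033,0.123,0.079],
    [1,-0.4,0,0.1,0.033,0.123,0.079],
    [1,-0.4,0,0.1,0.033,0.123,0.079],
    [1,-0.4,0,0.1,0.033,0.123,0.079],
    [1,-0.4,0,0.1,0.033,0.123,0.079]
  ]
}}

```text
clock: 17.62
tcp_pos: [0.5004, -0.3041, 0.1764]
orientation: [1.915, 2.041, -0.315]
contact_force: [-0.2, -0.8, -0.8]
grip_width: 0.0852
```

Request:
{"api": "send_rows", "payload": {
  "deltas": [
    [1,-0.24,0.08,0.14,0.034,0.122,0.078],
    [1,-0.24,0.08,0.14,0.034,0.122,0.078],
    [1,-0.24,0.08,0.14,0.034,0.122,0.078],
    [1,-0.24,0.08,0.14,0.034,0.122,0.078],
    [1,-0.24,0.08,0.14,0.034,0.122,0.078],
    [1,-0.24,0.08,0.14,0.034,0.122,0.078],
    [1,-0.24,0.08,0.14,0.034,0.122,0.078]
  ]
}}

```text
clock: 18.2
tcp_pos: [0.5151, -0.3385, 0.1692]
orientation: [-2.402, -2.024, 0.005]
contact_force: [-1.0, 1.9, 0.1]
grip_width: 0.0852
```

```bash
python3 - <<'E'
from h import *
p,q=cur();o=r.get_obs();print(p,np.round(q.as_matrix(),3).tolist(),np.round(o["joints"],2))
plan([([.516,-.3405,.10],down(80)),([.516,-.3405,.044],down(80))])
E
```

```text
[ 0.51507008 -0.33849543  0.16917461] [[0.17, 0.986, -0.003], [0.986, -0.17, -0.002], [-0.002, -0.002, -1.0]] [ 0.87  0.51 -0.53  1.74  0.31  0.97  0.05]
[-0.011, 0.009, 0.461] [-0.001, 0.001, 0.001] rows>=1.7 
[-0.001, 0.0, 0.373] [0.0, -0.0, 0.0] rows>=1.3
```

Request:
{"api": "send_rows", "payload": {
  "deltas": [
    [1,-0.012,0.009,0.25,-0.001,0.001,0],
    [1,-0.012,0.009,0.46,-0.001,0.001,0],
    [1,-0.012,0.009,0.6,-0.001,0.001,0],
    [1,-0.012,0.009,0.72,-0.001,0.001,0],
    [1,-0.012,0.009,0.82,-0.001,0.001,0],
    [1,-0.012,0.009,0.82,-0.001,0.001,0],
    [1,-0.012,0.009,0.82,-0.001,0.001,0]
  ]
}}

```text
clock: 18.78
tcp_pos: [0.5166, -0.34, 0.0472]
orientation: [-2.402, -2.025, -0.004]
contact_force: [-0.0, -0.5, -0.5]
grip_width: 0.0854
```

Request:
{"api": "send_rows", "payload": {
  "deltas": [
    [0.6,0,0,0,0,0,0],
    [0.4,0,0,0,0,0,0],
    [0.2,0,0,0,0,0,0],
    [0,0,0,0,0,0,0],
    [0,0,0,0,0,0,0],
    [0,0,0,0,0,0,0],
    [0,0,0,0,0,0,0],
    [0,0,0,0,0,0,0],
    [0,0,0,0,0,0,0],
    [0,0,0,0,0,0,0],
    [0,0,0,0,0,0,0]
  ],
  "squeeze": 70
}}

```text
clock: 19.7
tcp_pos: [0.5169, -0.3418, 0.0487]
orientation: [2.403, 2.021, 0.005]
contact_force: [-2.2, 0.9, 6.8]
grip_width: 0.0382
```

```bash
python3 m9.py | tail -4; python3 - <<'E'
from h import *
p,q=cur();print(p,np.round(q.as_matrix(),3).tolist(),r.get_obs()["contact_force"])
E
```

```text
top expected [427.32782628 237.28375785]
black bbox [405 202] [461 264]
world ext [ 0.45430473 -0.41714061] [ 0.59994857 -0.28465767]
bolts [[0.5615, -0.3475], [0.5465, -0.3074], [0.5202, -0.3444], [0.5044, -0.2999], [0.4767, -0.3327]]
[ 0.51682649 -0.3417993   0.04869579] [[0.172, 0.985, 0.003], [0.985, -0.172, 0.001], [0.001, 0.003, -1.0]] [-1.38849407  1.23982257  6.19100302]
```

```bash
python3 - <<'E'
from h import *
p,q=cur();print(p)
plan([([.5168,-.3418,.17],q),([.54,-.23,.17],q),([.5624,-.126,.17],q)])
E
```

```text
[ 0.51682649 -0.3417993   0.04869579]
[0.001, 0.002, -0.809] [0.0, 0.0, 0.0] rows>=2.9 
[0.761, 0.025, 0.001] [-0.0, 0.0, 0.0] rows>=2.7 
[0.708, 0.028, 0.001] [-0.0, 0.0, 0.0] rows>=2.5
```

Request:
{"api": "send_rows", "payload": {
  "deltas": [
    [0,0,0,-0.1,0,0,0],
    [0,0,0,-0.3,0,0,0],
    [0,0,0,-0.55,0,0,0],
    [0,0,0,-0.81,0,0,0],
    [0,0,0,-0.81,0,0,0],
    [0,0,0,-0.81,0,0,0]
  ]
}}

```text
clock: 20.3
tcp_pos: [0.5176, -0.3422, 0.1722]
orientation: [2.4, 2.018, 0.007]
contact_force: [0.4, -0.2, -3.5]
grip_width: 0.0384
```

Request:
{"api": "send_rows", "payload": {
  "deltas": [
    [0,0.2,0.01,0,0,0,0],
    [0,0.45,0.02,0,0,0,0],
    [0,0.76,0.025,0,0,0,0],
    [0,0.76,0.025,0,0,0,0],
    [0,0.76,0.025,0,0,0,0]
  ]
}}

```text
clock: 20.72
tcp_pos: [0.5393, -0.2246, 0.1679]
orientation: [-2.394, -2.029, -0.005]
contact_force: [-0.1, 0.1, -3.6]
grip_width: 0.0384
```

Request:
{"api": "send_rows", "payload": {
  "deltas": [
    [0,0.2,0.01,0,0,0,0],
    [0,0.45,0.02,0,0,0,0],
    [0,0.6,0.028,0,0,0,0],
    [0,0.708,0.028,0,0,0,0],
    [0,0.708,0.028,0,0,0,0],
    [0,0.708,0.028,0,0,0,0],
    [0,0.708,0.028,0,0,0,0]
  ]
}}

```text
clock: 21.3
tcp_pos: [0.5608, -0.1276, 0.1683]
orientation: [-2.405, -2.02, -0.001]
contact_force: [0.4, -0.6, -3.1]
grip_width: 0.0384
```

```bash
python3 - <<'E'
from h import *
p,q=cur();o=r.get_obs();print(p,np.round(q.as_matrix(),3).tolist(),o["contact_force"])
plan([([.5624,-.126,.125],down(80.2)),([.5624,-.126,.1157],down(80.2))])
# cap bolts in side view; flange top z = tcp - .0487+.025
zt=p[2]-.0487+.025
for n in("side","top"):
    f=grab(n);hs=cv2.cvtColor(np.array(f["pixels"]),cv2.COLOR_RGB2HSV);x,y=proj(f,[[.564,-.125,zt]])[0].astype(int)
    b=cv2.inRange(hs,(10,100,60),(30,255,255));k=np.zeros_like(b);k[y-40:y+35,x-35:x+35]=b[y-40:y+35,x-35:x+35]
    _,_,st,ce=cv2.connectedComponentsWithStats(k)
    print(n,[(int(s[4]),np.round(onz(f,u,v,zt)[:2],4).tolist()) for (u,v),s in zip(ce[1:],st[1:])])
E
```

```text
[ 0.56079892 -0.12758756  0.16833628] [[0.173, 0.985, 0.0], [0.985, -0.173, 0.001], [0.001, 0.0, -1.0]] [ 0.35748722 -0.57944837 -3.07784764]
[0.012, 0.009, 0.289] [0.0, -0.0, -0.001] rows>=1.0 
[-0.0, -0.0, 0.062] [0.0, -0.0, 0.0] rows>=0.2 
side [(81, [0.5655, -0.1911]), (12, [0.6031, -0.1354]), (14, [0.5181, -0.1194]), (14, [0.5883, -0.094]), (12, [0.5458, -0.0872])]
top [(13, [0.5901, -0.0933]), (10, [0.5479, -0.0856])]
```

Request:
{"api": "send_rows", "payload": {
  "deltas": [
    [0,0.013,0.011,0.1,0,0,0],
    [0,0.013,0.011,0.2,0,0,0],
    [0,0.013,0.011,0.25,0,0,0],
    [0,0.013,0.011,0.28,0,0,0],
    [0,0.013,0.011,0.31,0,0,0],
    [0,0.013,0.011,0.31,0,0,0]
  ]
}}

```text
clock: 21.9
tcp_pos: [0.5636, -0.1247, 0.1223]
orientation: [-2.405, -2.021, -0.004]
contact_force: [0.3, 0.4, -3.8]
grip_width: 0.0384
```

Request:
{"api": "send_rows", "payload": {
  "deltas": [
    [0,0,0,0.01,0,0,0],
    [0,0,0,0.02,0,0,0],
    [0,0,0,0.02,0,0,0]
  ]
}}

```text
clock: 22.15
tcp_pos: [0.5641, -0.1244, 0.1201]
orientation: [2.404, 2.021, 0.005]
contact_force: [-0.3, -0.0, -3.7]
grip_width: 0.0383
```

Request:
{"api": "send_rows", "payload": {
  "deltas": [
    [0,0,0,0.01,0,0,0],
    [0,0,0,0.02,0,0,0],
    [0,0,0,0.02,0,0,0]
  ]
}}

```text
clock: 22.4
tcp_pos: [0.5638, -0.1243, 0.1167]
orientation: [2.404, 2.022, 0.005]
contact_force: [-0.9, -0.6, -3.4]
grip_width: 0.0384
```

Request:
{"api": "send_rows", "payload": {
  "deltas": [
    [0,0,0,0.007,0,0,0],
    [0,0,0,0.007,0,0,0]
  ]
}}

```text
clock: 22.57
tcp_pos: [0.5639, -0.1243, 0.1158]
orientation: [2.404, 2.022, 0.005]
contact_force: [-1.7, -0.7, -3.7]
grip_width: 0.0381
```

Request:
{"api": "send_rows", "payload": {
  "deltas": [
    [0,0,0,0.007,0,0,0],
    [0,0,0,0.007,0,0,0]
  ]
}}

```text
clock: 22.73
tcp_pos: [0.564, -0.1243, 0.1157]
orientation: [2.404, 2.021, 0.004]
contact_force: [-3.8, -0.6, 6.0]
grip_width: 0.0381
```

Request:
{"api": "send_rows", "payload": {
  "deltas": [
    [0,0,0,0.005,0,0,0],
    [0,0,0,0.005,0,0,0]
  ]
}}

```text
clock: 22.9
tcp_pos: [0.564, -0.1243, 0.1157]
orientation: [2.404, 2.021, 0.004]
contact_force: [-5.7, -0.5, 11.9]
grip_width: 0.0383
```

Contact at exactly the predicted height (0.1157). Releasing and retreating.

Request:
{"api": "send_rows", "payload": {
  "deltas": [
    [1,0,0,0,0,0,0],
    [1,0,0,0,0,0,0],
    [1,0,0,0,0,0,0],
    [1,0,0,0,0,0,0],
    [1,0,0,0,0,0,0],
    [1,0,0,0,0,0,0],
    [1,0,0,0,0,0,0],
    [1,0,0,0,0,0,0],
    [1,0,0,-0.2,0,0,0],
    [1,0,0,-0.5,0,0,0],
    [1,0,0,-0.9,0,0,0],
    [1,0,0,-0.9,0,0,0],
    [1,0,0,-0.9,0,0,0]
  ]
}}

```text
clock: 23.98
tcp_pos: [0.5668, -0.1243, 0.2551]
orientation: [2.398, 2.017, 0.015]
contact_force: [0.9, 0.5, -1.4]
grip_width: 0.0854
```

Request:
{"api": "send_rows", "payload": {
  "deltas": [
    [1,-0.8,0,-0.1,0,0,0],
    [1,-0.8,0,-0.1,0,0,0],
    [1,-0.8,0,-0.1,0,0,0],
    [1,-0.8,0,-0.1,0,0,0],
    [1,-0.8,0,-0.1,0,0,0]
  ]
}}

```text
clock: 24.4
tcp_pos: [0.5417, -0.2459, 0.2629]
orientation: [-2.41, -2.015, -0.003]
contact_force: [-0.3, 1.0, -0.4]
grip_width: 0.0853
```

Request:
{"api": "send_rows", "payload": {
  "deltas": [
    [1,-0.95,0,0,0,0,0],
    [1,-0.95,0,0,0,0,0],
    [1,-0.95,0,0,0,0,0],
    [1,-0.95,0,0,0,0,0],
    [1,-0.95,0,0,0,0,0],
    [1,-0.95,0,0,0,0,0],
    [1,-0.95,0,0,0,0,0]
  ]
}}

```text
clock: 24.98
tcp_pos: [0.5195, -0.3805, 0.263]
orientation: [-2.401, -2.025, -0.007]
contact_force: [0.2, 0.6, -1.1]
grip_width: 0.0853
```

```bash
python3 - <<'E'
from h import *
o=r.get_obs();print(o["tcp_pos"],o["contact_force"],o["clock"])
zt=.092
for n in("side","top"):
    f=grab(n);save(f,n+"_end.png");hs=cv2.cvtColor(np.array(f["pixels"]),cv2.COLOR_RGB2HSV);x,y=proj(f,[[.564,-.125,zt]])[0].astype(int)
    b=cv2.inRange(hs,(10,100,50),(30,255,255));k=np.zeros_like(b);k[y-30:y+28,x-27:x+28]=b[y-30:y+28,x-27:x+28]
    _,_,st,ce=cv2.connectedComponentsWithStats(k)
    print(n,[(int(s[4]),np.round(onz(f,u,v,zt)[:2],4).tolist()) for (u,v),s in zip(ce[1:],st[1:])])
    # bystanders: change against first picture
    g=np.load(n+"0.npy",allow_pickle=True).item();d=(np.abs(np.array(f["pixels"]).astype(int)-np.array(g["pixels"])).max(2)>45).astype(np.uint8)
    _,_,st,ce=cv2.connectedComponentsWithStats(cv2.morphologyEx(d,cv2.MORPH_OPEN,np.ones((2,2))));print("changed blobs",[s.tolist() for s in st[1:] if s[4]>12])
E
```

```text
[ 0.51950441 -0.38048659  0.26299484] [ 0.18670981  0.63547027 -1.08198153] 24.9833
side [(76, [0.5693, -0.1831]), (11, [0.5361, -0.1571]), (11, [0.6066, -0.1317]), (13, [0.5215, -0.1163]), (14, [0.5919, -0.0913]), (14, [0.5487, -0.0838])]
changed blobs [[298, 0, 62, 55, 1784], [458, 0, 29, 28, 446], [549, 127, 11, 15, 67], [272, 151, 47, 45, 1573], [288, 197, 16, 5, 42], [276, 200, 20, 10, 58], [241, 243, 51, 38, 916], [256, 300, 56, 46, 1465]]
top [(12, [0.6081, -0.1303]), (14, [0.5938, -0.0895]), (117, [0.5701, -0.1278]), (13, [0.5798, -0.1631]), (12, [0.551, -0.0828]), (10, [0.538, -0.1557]), (11, [0.523, -0.1156])]
changed blobs [[515, 175, 45, 245, 5315], [223, 176, 46, 45, 1229], [480, 187, 49, 84, 1820], [316, 189, 49, 50, 1848], [520, 190, 4, 6, 21], [141, 201, 8, 8, 42], [154, 200, 27, 34, 470], [141, 212, 20, 23, 63]]
```

```bash
python3 -c "
from bench import r
print(r.hand_in())"
```

```text
the job is handed in; nothing more can be done
None
```

The job is handed in at about 25 s on the clock. The adaptor is seated on the docking station. The end cap was laid hub up on the red mat, let go, taken again by its hub and seated on the adaptor. The gripper is open and clear of everything.

**Seating heights:** Contact came at the predicted heights, with the TCP at 0.0536 m for the adaptor and 0.1157 m for the cap. I then pressed lightly, with measured forces of about 12 N or less.

**Position of the cap:** Its centre came out at (0.564, -0.124) in the side view and (0.566, -0.123) in the top view. The adaptor had measured (0.565, -0.124) beforehand. The offset between the two views was the same, within about 1 mm, as when the cap lay on the mat, which fits it sitting fully home and level.

**Bystanders:** Comparing the last images with the first showed changes only at the arm, the adaptor's start place, the dock and the cap's old place in the rack. The meter, screwdriver and jar were unmoved.

**Disagreements along the way:**
- The side view first put the held adaptor about 9 mm off in y. This came from a bias in my reading of its spigot top, and comparing with the frame taken at the grip resolved it.
- The gripper's width readings were about 2 mm under the true hub sizes.

I had used all 12 views before the cap was taken off the mat, so the final checks were numeric only and I viewed no picture of the finished stack.

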